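Find the liner cup that nests in the bowl, then level the loading cradle

TASK

With the sprung plate of the cradle straight ahead of the robot (not the spare one parked to the robot's right) still tilted up, find by trying which of the three grey liner cups nests fully in the white bowl on it, and leave that cup in the bowl with its collar down on the rim; stand any cup that does not fit back upright on the bench. Then push the plate down by its rubber pad until it lies level and its catch holds it, and let go. Leave the two glass bells, the white jar and the box of valve parts where they stand.

Things in the scene. Friction and masses are not known exactly. Their poses are not given: they have to be found in the camera images.
- liner_1_mid (a point): centre, half-way up, of a loose grey plastic liner cup, 100 mm tall, 0.11 kg, foot down; z points to its open top. From the foot: nose 25 mm high, upper land 25 mm high, 84 mm collar 6 mm thick (its underside level with this point), open neck 46 mm in diameter, 44 mm high, wall 4 mm. Grip across the neck 28 to 36 mm above this point
- liner_2_mid (a point): centre, half-way up, of a loose grey plastic liner cup, 100 mm tall, 0.11 kg, foot down; z points to its open top. Same height, collar and neck as liner_1; the cups differ only in the diameters of nose and upper land (50 to 68 mm), which the collar hides from above. Which cup suits which bowl is not marked: try them
- liner_3_mid (a point): centre, half-way up, of a loose grey plastic liner cup, 100 mm tall, 0.11 kg, foot down; z points to its open top. Same height, collar and neck as liner_1, other nose or upper land. All noses have a 4 mm lead-in chamfer
- bowl_a_mouth (a point): centre of the rim plane of the white bowl on cradle a's tilting plate (moves with it). z: out of the bowl along its axis; y: along the hinge; x: from hinge to far edge. Bowl 92 mm across (96 at the lip), 59 mm high, stepped bore 52 mm deep. The right cup goes in 50 mm, 2 mm clear all round, till its collar lies on the rim, its centre then at this point
- bowl_b_mouth (a point): the same for cradle b, alike outside but with other bores. A cup that does not suit a bowl stops hard, its collar 18 mm or more above the rim. Which of a and b is to be loaded varies: it is the one ahead of the robot (mouth's y over -0.3); the other, a spare, is parked to the robot's right (y under -0.4)
- plate_a (a joint): tilt of cradle a's 126 mm wide plate above level, rad: 0 level; springs hold it up at its stop, 0.5, the bowl leaning to the near side. Hinge line: 45 mm above the bench, along the near edge, in the mouth's frame at x -65, z -65 mm. It stops at level, where a sprung hook at the far edge snaps over it and holds it within 0.015
- plate_b (a joint): the same for cradle b, whose upper stop is at 0.6. Pushing either plate level by its pad takes about 5 N at first, 8 to 12 N at the end. Pressing a cup into a tilted bowl with over about 10 N tips the plate
- pad_a_top (a point): centre of the top of the black rubber push pad, 42 (x) by 75 mm (y), at the far edge of cradle a's plate; axes as the mouth's. 166 mm from the hinge line along the plate and 12 mm above it; moves on an arc about it; 57 mm above the bench when level. The catch hook stands 6 mm beyond the pad, up to 78 mm above the bench
- pad_b_top (a point): the same for cradle b
- bell_1_mid (a point): centre of a clear glass bell, 84 mm diameter flange, 84 mm high, standing flange down on a 3 mm cardboard sheet; leave alone
- bell_2_mid (a point): centre of a second such glass bell; leave alone
- jar_mid (a point): centre of a white lidded plastic jar, 96 mm diameter, 118 mm high; leave alone
- parts_box_mid (a point): centre of an open cardboard box of dark valve parts, 190 x 150 x 85 mm; leave alone

How it is judged:
On the way, in this order (a step that is already met when the one before it is completed fails the run):
1. the cup that fits is fully home in the bowl, collar on the rim, with the plate still tilted up (((distance between liner_3_mid and bowl_a_mouth below 0.005 m and angle between the z axis of liner_3_mid and the z axis of bowl_a_mouth, either way round below 0.08 rad and world y of bowl_a_mouth above -0.3 m and value of joint plate_a above 0.35 rad) or (distance between liner_2_mid and bowl_b_mouth below 0.005 m and angle between the z axis of liner_2_mid and the z axis of bowl_b_mouth, either way round below 0.08 rad and world y of bowl_b_mouth above -0.3 m and value of joint plate_b above 0.35 rad))), for 0.2 s.
2. the plate is pushed level with the cup still home (((distance between liner_3_mid and bowl_a_mouth below 0.005 m and angle between the z axis of liner_3_mid and the z axis of bowl_a_mouth, either way round below 0.08 rad and world y of bowl_a_mouth above -0.3 m and value of joint plate_a below 0.03 rad) or (distance between liner_2_mid and bowl_b_mouth below 0.005 m and angle between the z axis of liner_2_mid and the z axis of bowl_b_mouth, either way round below 0.08 rad and world y of bowl_b_mouth above -0.3 m and value of joint plate_b below 0.03 rad))), for 0.3 s.
At the end, for the whole second after the job is handed in: The fitting cup is home in the front cradle's bowl (centre within 5 mm of the mouth centre, axes within 0.08 rad), its plate rests level on its catch (below 0.03 rad), and the other two cups stand upright on the bench (tilt under 0.1 rad, centre 46 to 54 mm high) (((distance between liner_3_mid and bowl_a_mouth below 0.005 m and angle between the z axis of liner_3_mid and the z axis of bowl_a_mouth, either way round below 0.08 rad and world y of bowl_a_mouth above -0.3 m and value of joint plate_a below 0.03 rad and velocity of joint plate_a below 0.02 rad/s and angle between each of liner_1_mid, liner_2_mid's own z axis and vertical below 0.1 rad and height (world z) of liner_1_mid between 0.046 and 0.054 m and height (world z) of liner_2_mid between 0.046 and 0.054 m) or (distance between liner_2_mid and bowl_b_mouth below 0.005 m and angle between the z axis of liner_2_mid and the z axis of bowl_b_mouth, either way round below 0.08 rad and world y of bowl_b_mouth above -0.3 m and value of joint plate_b below 0.03 rad and velocity of joint plate_b below 0.02 rad/s and angle between each of liner_1_mid, liner_3_mid's own z axis and vertical below 0.1 rad and height (world z) of liner_1_mid between 0.046 and 0.054 m and height (world z) of liner_3_mid between 0.046 and 0.054 m))); the robot touches nothing.
It fails at once if the first glass bell is moved by over 30 mm (distance of bell_1_mid from where it was at the start of the episode above 0.03 m).
It fails at once if the second glass bell is moved by over 30 mm (distance of bell_2_mid from where it was at the start of the episode above 0.03 m).
It fails at once if the jar is moved by over 30 mm (distance of jar_mid from where it was at the start of the episode above 0.03 m).
It fails at once if the parts box is moved by over 30 mm (distance of parts_box_mid from where it was at the start of the episode above 0.03 m).
It also fails if it takes over 72 s, if anything falls off the work surface, if the arm or the gripper's body presses on something with over 40 N, if the wrist force passes 120 N, or if a joint passes its speed limit or range.

ROBOT

A 6-joint arm with a two-finger parallel gripper is mounted at the origin on the work surface. World frame = base frame: x ahead of the robot, y to its left, z up, the work surface at z = 0. Lengths are in m, angles in rad, forces in N, time in s.
With the tool pointing down it reaches from about 0.35 to 0.8 m from the base axis. Payload 7.3 kg.
Tool frame: the origin (TCP) lies between the finger pads; the fingertips stand 25 mm ahead of it and the grasp point (between the pads) lies 6 mm ahead of it (r.tip_extent is the distance from the TCP to the fingertips, in m); z points along the fingers, y is the line along which they close (so a half turn about z gives the same grasp; the last joint's range is limited). The gripper opens to 85 mm and grips with 20 to 120 N. Pads are 22 mm wide; open, the fingers measure 114 mm over their backs; the gripper's body (76 mm by 85 mm) begins 54 mm behind the grasp point. The pads swing forward as they close: fully open they stand 13 mm farther back than shut.
Start: joints at [0.962, 0.342, 1.524, -0, 1.275, -0.146], TCP at [0.234, 0.47, 0.256] pointing down, gripper open.
Joint ranges: [-2.53, 2.53], [-0.77, 2.02], [0.04, 2.7], [-1, 4.14], [0.28, 2.66], [-3.11, 3.11]. Speed limits (rad/s): [2.57, 2.57, 3.14, 3.14, 3.14, 3.14].

INTERFACE

Orientations are given as a unit quaternion [x, y, z, w].
In Python, from workcell import r, command_gripper, optics gives the robot as it stands. The module is installed in compiled form; this text tells all that it offers. Calls block until the motion is done:
- r.reach(position, orientation): joint-space move of the TCP to a pose.
- r.move_straight(position, orientation=None, speed=0.15, max_force=None): straight line of the TCP; orientation=None keeps the orientation; speed is the mean speed in m/s. With max_force (N) it stops when the force on the tool has changed by that much, and returns True; else False.
- r.movej(angles): joint-space move.
- command_gripper(opening, force=None): finger opening in m; force is the grip in N (None keeps the last); returns when the fingers have stopped.
- r.hold(seconds).
- r.solve_ik(position, orientation): joint angles nearest the present ones, or None.
- r.read_state(): the state.
- optics.get_image(name): name is "scene" or "top"; returns (picture, depth): 384x512x3 uint8, red, green, blue; 384x512 float32, m along the optical axis (not along the pixel's ray), 0 where there is no reading.
- optics.camera_model(name): a dict with "K" (3x3 intrinsics, pixels), "R" (3x3) and "t" (3): a world point X has camera coordinates R X + t. Camera axes: x right, y down, z forward; pixel columns grow to the right and rows downward; lengths in m; the calibration is good to about 2 mm. A picture is of the moment at which its call begins. camera_model takes no time and is no camera call.
A pose or a line that the arm cannot do raises r.PlanningError and nothing moves.
- r.finish_job(): hands the job in; it is judged then, once.
The state is a dict: "time_s": time; "joint_positions": joint angles; "dq": joint speeds; "tau": joint torques, N m; "eef_pos": TCP position; "eef_rot": TCP orientation; "contact_force": force on the tool from outside, world axes, zero at the start; "torque": the same for the moment, N m; "grip_width": finger opening in m; "grip_force": force on a finger pad.
Only numpy, scipy, OpenCV 4.12 (cv2) and the standard library are available. Lean on these libraries where they do the work, as an engineer would, in place of code of your own. Each camera call takes 0.05 s, during which the arm holds its last target. There are 200 camera calls.

## Working session

There is one attempt and no reset: what is moved stays moved. The work goes in short steps, each a Python script; the robot and the scene stay as the last script left them, time stands still between calls to the robot, and variables do not carry over. Pictures are saved under pics/ and viewed, at most 10 in all, crops included, and the job is handed in when it is done.

```bash
mkdir -p pics
python3 - <<'E'
from workcell import r, optics
import cv2, numpy as np
for n in ("scene","top"):
    im,d=optics.get_image(n); cv2.imwrite(f"pics/{n}0.png",im[:,:,::-1]); np.savez(f"{n}0.npz",im=im,d=d)
    m=optics.camera_model(n); print(n,np.round(m["K"],1).tolist(),np.round(m["R"],3).tolist(),np.round(m["t"],3), "cam",-m["R"].T@m["t"])
s=r.read_state(); print(s["time_s"],s["eef_rot"],s["contact_force"],r.tip_extent)
E
```

```text
scene [[393.8, 0.0, 257.3], [0.0, 393.8, 187.6], [0.0, 0.0, 1.0]] [[0.672, 0.741, -0.003], [0.56, -0.511, -0.652], [-0.484, 0.436, -0.759]] [-0.445 -0.249  1.725] cam [ 1.27392894 -0.54956517  1.14525922]
top [[386.7, 0.0, 259.4], [0.0, 386.7, 188.6], [0.0, 0.0, 1.0]] [[-0.016, -1.0, -0.005], [-0.988, 0.017, -0.154], [0.154, 0.003, -0.988]] [0.046 0.636 1.475] cam [0.40174922 0.03127819 1.55562849]
0.1 [ 2.29343125e-01  9.73345383e-01 -6.59733934e-04 -2.47316970e-04] [ 0.13218581 -0.03285409 -0.31462993] 0.025
```

View pics/scene0.png

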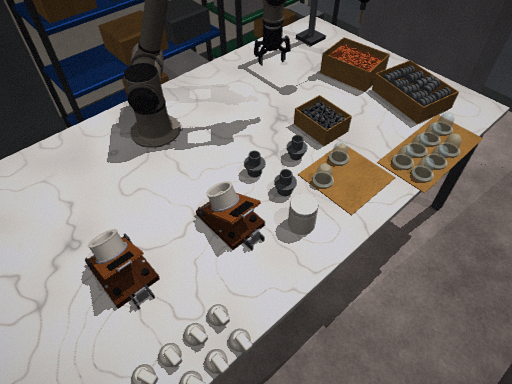

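View pics/top0.png

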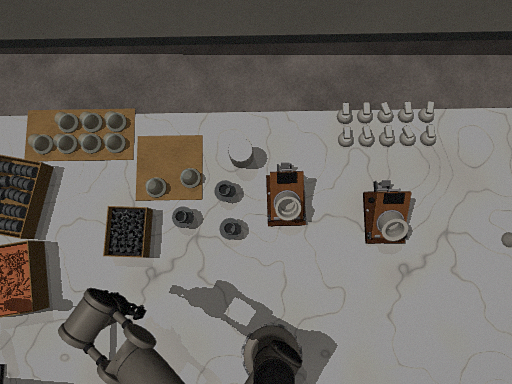

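The top view shows the cups at about (226,189), (183,215) and (231,228), the front cradle at (287,200), the spare at (388,215), the jar at (241,153) and the bells at (156,186) and (190,177). Next I'll measure them.

```bash
cat > h.py <<'E'
import numpy as np, cv2
from workcell import r, command_gripper, optics
def cloud(name,f=None):
    if f: z=np.load(f); im,d=z["im"],z["d"]
    else: im,d=optics.get_image(name)
    m=optics.camera_model(name); K=m["K"]; v,u=np.mgrid[:384,:512]
    c=np.stack([(u-K[0,2])*d/K[0,0],(v-K[1,2])*d/K[1,1],d],-1)
    W=(c-m["t"])@m["R"]; W[d==0]=np.nan
    return im,W
def circ(p):
    A=np.c_[2*p,np.ones(len(p))]; s=np.linalg.lstsq(A,(p**2).sum(1),rcond=None)[0]
    return s[:2],np.sqrt(s[2]+s[:2]@s[:2])
E
python3 - <<'E'
from h import *
np.set_printoptions(precision=4,suppress=True)
C={n:cloud(n,n+"0.npz") for n in ("top","scene")}
for n,(im,W) in C.items():
    hsv=cv2.cvtColor(im,cv2.COLOR_RGB2HSV).astype(int)
    X,Y,Z=np.moveaxis(W,-1,0)
    flat=np.abs(Z)<.02
    box=(X>.3)&(X<.75)&(Y>-.45)&(Y<.3)
    print(n,"table z",np.nanmedian(Z[box&flat]))
    # cups
    m=(box&(Z>.03)&(Z<.13)&(hsv[...,2]<110)&(hsv[...,1]<90)).astype(np.uint8)
    k,l,st,ce=cv2.connectedComponentsWithStats(m)
    for i in range(1,k):
        if st[i,4]<60: continue
        q=W[l==i]; zt=np.percentile(q[:,2],97); t=q[q[:,2]>.085]; c=q[(q[:,2]>.045)&(q[:,2]<.062)]
        print(" dark",st[i],ce[i].round(),"ztop",zt,"mean",q.mean(0),"neck mid",(t.min(0)+t.max(0))/2 if len(t) else 0,np.ptp(t,axis=0) if len(t) else 0,"collar circ",circ(c[:,:2]) if len(c)>5 else 0,len(c))
    # bowls: white and high
    m=((X>.3)&(X<.8)&(Y>-.75)&(Y<.3)&(Z>.06)&(Z<.2)&(hsv[...,2]>110)&(hsv[...,1]<60)).astype(np.uint8)
    k,l,st,ce=cv2.connectedComponentsWithStats(m)
    for i in range(1,k):
        if st[i,4]<60: continue
        q=W[l==i]; print(" white",st[i],ce[i].round(),"mean",q.mean(0),"mn",q.min(0),"mx",q.max(0))
    # plates: reddish brown
    m=((X>.3)&(X<.8)&(Y>-.75)&(Y<-.0)&(Z>.02)&(Z<.2)&(hsv[...,1]>110)).astype(np.uint8)
    k,l,st,ce=cv2.connectedComponentsWithStats(m)
    for i in range(1,k):
        if st[i,4]<150: continue
        q=W[l==i]; 
        a=q-np.median(q,0); g=np.ones(len(q),bool)
        for _ in range(15):
            P=np.linalg.lstsq(np.c_[q[g,:2],np.ones(g.sum())],q[g,2],rcond=None)[0]; e=q[:,2]-np.c_[q[:,:2],np.ones(len(q))]@P; g=np.abs(e)<max(.003,np.percentile(abs(e),40))
        print(" brown",st[i],ce[i].round(),"grad",P,"tilt",np.arctan(np.hypot(*P[:2])),"yaw",np.arctan2(P[1],P[0]),g.sum(),"mn",q.min(0),"mx",q.max(0))
im,_=C["top"]; cv2.imwrite("pics/c1.png",cv2.resize(im[130:250,160:320,::-1],None,fx=5,fy=5,interpolation=cv2.INTER_CUBIC))
E
```

```text
top table z 0.0008507820780778972
 dark [231 157  20  10 105] [241. 162.] ztop 0.11686312164700766 mean [0.7372 0.104  0.0766] neck mid [0.7398 0.1077 0.103 ] [0.0178 0.0707 0.0339] collar circ (array([0.7776, 0.1063]), np.float64(0.046645398044893906)) 18
 dark [215 180  21  22 350] [225. 191.] ztop 0.10359045066914545 mean [0.6289 0.1696 0.0641] neck mid [0.6299 0.1715 0.0972] [0.045  0.0427 0.0212] collar circ (array([0.6303, 0.1703]), np.float64(0.031204711053717544)) 262
 dark [273 190  28  18 108] [286. 196.] ztop 0.12954852579190324 mean [ 0.5977 -0.0635  0.1106] neck mid [ 0.5894 -0.068   0.1076] [0.0619 0.103  0.0448] collar circ 0 0
 dark [278 199  20  18 186] [286. 208.] ztop 0.12428105596963168 mean [ 0.5544 -0.0651  0.0988] neck mid [ 0.5545 -0.0688  0.1058] [0.0668 0.072  0.0412] collar circ 0 0
 dark [376 211   9  22  89] [380. 221.] ztop 0.12907664019283202 mean [ 0.4954 -0.414   0.1066] neck mid [ 0.4967 -0.4164  0.1076] [0.0741 0.0245 0.0445] collar circ 0 1
 dark [220 218  21  22 362] [230. 228.] ztop 0.10208470020367363 mean [0.4816 0.1505 0.0628] neck mid [0.4829
[... 2006 characters left out ...]
0654  0.1242] mn [ 0.5    -0.1148  0.0923] mx [ 0.6161 -0.0195  0.1593]
 white [290 193  28  22 403] [302. 202.] mean [0.7681 0.1074 0.1192] mn [0.7287 0.0624 0.1061] mx [0.7996 0.1545 0.1251]
 white [ 88 229  39  33 716] [108. 244.] mean [ 0.491  -0.4511  0.1316] mn [ 0.421  -0.5     0.0883] mx [ 0.5353 -0.4044  0.1651]
 brown [ 196  193   68   55 1447] [232. 221.] grad [-0.0052 -0.0004  0.0305] tilt 0.005245827639187752 yaw -3.0620693455030916 693 mn [ 0.4904 -0.1434  0.0202] mx [ 0.6959 -0.0002  0.1461]
 brown [  88  236   70   70 1900] [124. 274.] grad [-0.0025  0.0028  0.0298] tilt 0.0037462897451798695 yaw 2.306137139348383 1103 mn [ 0.4149 -0.5291  0.02  ] mx [ 0.6199 -0.3816  0.1648]
```

View pics/c1.png

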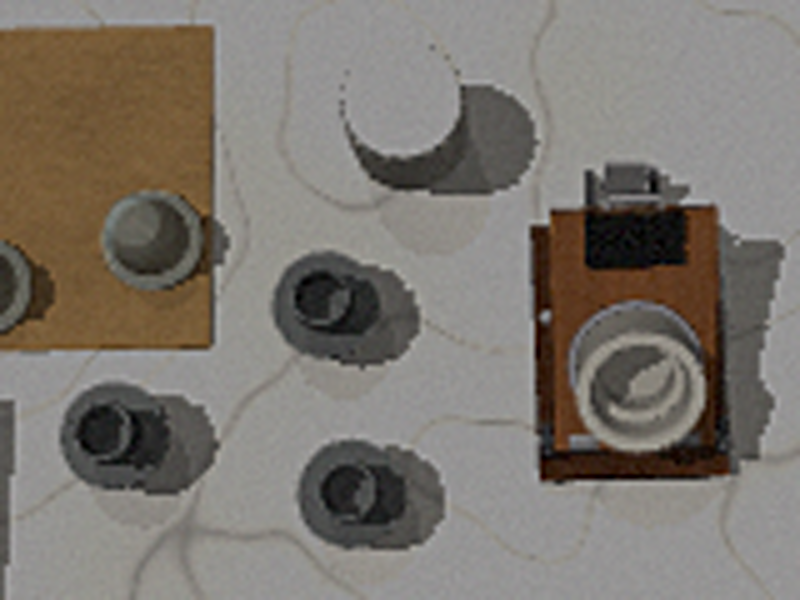

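```bash
cat > m1.py <<'E'
from h import *
np.set_printoptions(precision=4,suppress=True)
rng=np.random.default_rng(0)
for n in ("top","scene"):
    im,W=cloud(n,n+"0.npz"); hsv=cv2.cvtColor(im,cv2.COLOR_RGB2HSV).astype(int); X,Y,Z=np.moveaxis(W,-1,0)
    q=W[(X>.42)&(X<.6)&(Y>.22)&(Y<.38)&(Z>.03)&(Z<.13)&(hsv[...,2]<110)&(hsv[...,1]<90)]
    t=q[q[:,2]>.085];c=q[(q[:,2]>.045)&(q[:,2]<.062)]
    if len(t): print(n,"cupC",(t.min(0)+t.max(0))/2,np.ptp(t,axis=0),circ(c[:,:2]))
    for nm,(y0,y1),th,g0 in (("front",(-.16,.02),.5,(.552,-.068,.133)),("spare",(-.56,-.36),.6,(.465,-.457,.135))):
        m=(Y>y0)&(Y<y1)&(X>.38)&(X<.75)
        q=W[m&(hsv[...,1]>110)&(Z>.05)]
        best=0
        for _ in range(800):
            s=q[rng.choice(len(q),3,False)]; nn=np.cross(s[1]-s[0],s[2]-s[0]); nn/=np.linalg.norm(nn)+1e-12; nn*=np.sign(nn[2])
            if not .75<nn[2]<.93: continue
            k=np.abs((q-s[0])@nn)<.004
            if k.sum()>best: best=k.sum();B=k
        p=q[B];cc=p.mean(0);nn=np.linalg.svd(p-cc)[2][2];nn*=np.sign(nn[2])
        print(n,nm,"plate tilt",np.arccos(nn[2]),"yaw",np.arctan2(-nn[1],-nn[0]),best,len(q))
        # rim
        ux=np.array([np.cos(th),0,np.sin(th)]);uz=np.array([-np.sin(th),0,np.cos(th)]);uy=np.array([0,1,0.])
        q=W[m&(Z>.09)&(hsv[...,1]<60)&(hsv[...,2]>90)]; g=np.array(g0)
        for _ in range(8):
            e=q-g; w=e@uz; rad=np.hypot(e@ux,e@uy); k=(abs(w)<.009)&(rad<.056)&(rad>.032)
            a=np.c_[e@ux,e@uy][k]
            ang=np.arctan2(a[:,1],a[:,0]); c,R=circ(a); g=g+ux*c[0]+uy*c[1]+uz*np.median(w[k])*.5
        print("   rim",g,"R",R,k.sum(), "w",np.median(w[k]),"coverage",np.histogram(ang,8,(-np.pi,np.pi))[0])
        # pad: black
        q=W[m&(hsv[...,2]<60)&(Z>.09)&(X>g[0]+.07)]; print("   pad",np.median(q,0),(q.min(0)+q.max(0))/2,np.ptp(q,axis=0),len(q))
E
python3 m1.py
```

```text
top cupC [0.5311 0.3343 0.0995] [0.0427 0.0432 0.0213] (array([0.5294, 0.3348]), np.float64(0.03114077409410066))
top front plate tilt 0.5182866009887513 yaw 0.003833212375417124 558 716
   rim [ 0.5505 -0.0685  0.1341] R 0.04229006962255013 211 w 2.7703189898030124e-05 coverage [35 29 22 25 25 22 22 31]
   pad [ 0.6647 -0.0687  0.1372] [ 0.6714 -0.0728  0.1337] [0.0538 0.0829 0.0347] 242
top spare plate tilt 0.6076718215298873 yaw -0.0006716101204355742 538 721
   rim [ 0.4654 -0.4548  0.1367] R 0.04115429262935109 276 w 1.0038072339896373e-05 coverage [41 36 33 31 37 33 29 36]
   pad [ 0.5781 -0.4539  0.1492] [ 0.5715 -0.4444  0.1363] [0.0659 0.1051 0.0616] 267
scene cupC [0.5266 0.3343 0.0971] [0.0486 0.0481 0.0241] (array([0.5264, 0.3351]), np.float64(0.03315003303425752))
scene front plate tilt 0.49715366824768753 yaw 0.03723552268616702 431 521
   rim [ 0.5476 -0.068   0.1353] R 0.04239835466563661 213 w 0.0001491466070449028 coverage [30 16 21 38 26 16 29 37]
   pad [ 0.6623 -0.0738  0.1372] [ 0.656  -0.0788  0.1242] [0.0761 0.1015 0.0533] 194
scene spare plate tilt 0.5930563377943275 yaw -0.0006302472626506019 432 532
   rim [ 0.4659 -0.4543  0.1373] R 0.040632486510609904 305 w 4.6538098408825286e-05 coverage [49 24 28 54 49 27 25 49]
   pad [ 0.5808 -0.4584  0.1539] [ 0.5775 -0.4679  0.1444] [0.0629 0.0992 0.0413] 197
```

```bash
cat >> h.py <<'E'
from scipy.spatial.transform import Rotation as Ro
np.set_printoptions(precision=4,suppress=True)
DOWN=np.array([0,1,0,0.]); TH=.5
N=np.array([-np.sin(TH),0,np.cos(TH)]); UX=np.array([np.cos(TH),0,np.sin(TH)]); UY=np.array([0,1.,0])
TQ=Ro.from_matrix(np.c_[-UX,UY,-N]).as_quat()
M=np.array([.549,-.068,.1335]); OFF=.038
CUP=dict(A=(.6285,.1708),B=(.481,.151),C=(.528,.3347))
def st(msg=""):
    s=r.read_state(); p=np.array(s["eef_pos"]); d=p-N*OFF-M
    print(msg,"t%.1f"%s["time_s"],"tcp",p,"F",np.array(s["contact_force"]),"w%.4f"%s["grip_width"],"| rel n %.4f x %.4f y %.4f"%(d@N,d@UX,d@UY)); return s
def pick(k):
    x,y=CUP[k]; r.reach([x,y,.18],DOWN); r.move_straight([x,y,.05+OFF],speed=.15); command_gripper(.04,40); st("grip "+k)
    r.move_straight([x,y,.23],speed=.25)
def over(h=.062,dx=0,dy=0): r.reach(M+N*(OFF+h)+UX*dx+UY*dy,TQ)
def push(dx=0,dy=0,f=6,to=-.003,speed=.05):
    hit=r.move_straight(M+N*(OFF+to)+UX*dx+UY*dy,TQ,speed=speed,max_force=f); st(f"push {dx} {dy} hit {hit}"); return hit
def putback(k):
    x,y=CUP[k]; c=np.array(r.read_state()["eef_pos"]); r.move_straight(c+N*(.115-(c-N*OFF-M)@N),speed=.25)
    r.reach([x,y,.15],DOWN); r.move_straight([x,y,.097],speed=.2); print("down",r.move_straight([x,y,.08],speed=.04,max_force=4)); st("put "+k)
    command_gripper(.085); r.move_straight([x,y,.18],speed=.25)
E
python3 - <<'E'
from h import *
for p,q in [(M+N*(OFF+.12),TQ),(M+N*OFF,TQ)]+[((x,y,.088),DOWN) for x,y in CUP.values()]: print(r.solve_ik(p,q))
command_gripper(.085)
pick("B"); st("lifted"); over(.12); st("over"); over(.062); s=st("pre")
im,d=optics.get_image("scene"); cv2.imwrite("pics/p2.png",cv2.resize(im[120:270,150:350,::-1],None,fx=4,fy=4,interpolation=cv2.INTER_CUBIC))
E
```

```text
[-0.4257  0.0186  1.9919  0.3147  0.694  -2.1948]
[-0.3646  0.2815  2.0247  0.454   0.4004 -2.3163]
[ 0.1478  0.7283  1.3469 -0.      1.0664 -1.423 ]
[ 0.1521  0.5097  1.7929 -0.      0.839  -1.4187]
[ 0.4425  0.6868  1.4332 -0.      1.0215 -1.1283]
grip B t3.0 tcp [0.4815 0.1512 0.0889] F [-1.119   0.9108  5.6078] w0.0459 | rel n -0.0448 x -0.0806 y 0.2192
lifted t3.8 tcp [0.4802 0.1508 0.2288] F [ 0.339   0.2964 -1.2787] w0.0453 | rel n 0.0786 x -0.0147 y 0.2188
over t4.7 tcp [ 0.4731 -0.0676  0.2712] F [-0.7969 -0.1247  0.0961] w0.0458 | rel n 0.1192 x -0.0006 y 0.0004
pre t5.0 tcp [ 0.5011 -0.0663  0.2195] F [ 1.165   0.3694 -1.3558] w0.0457 | rel n 0.0605 x -0.0008 y 0.0017
```

View pics/p2.png

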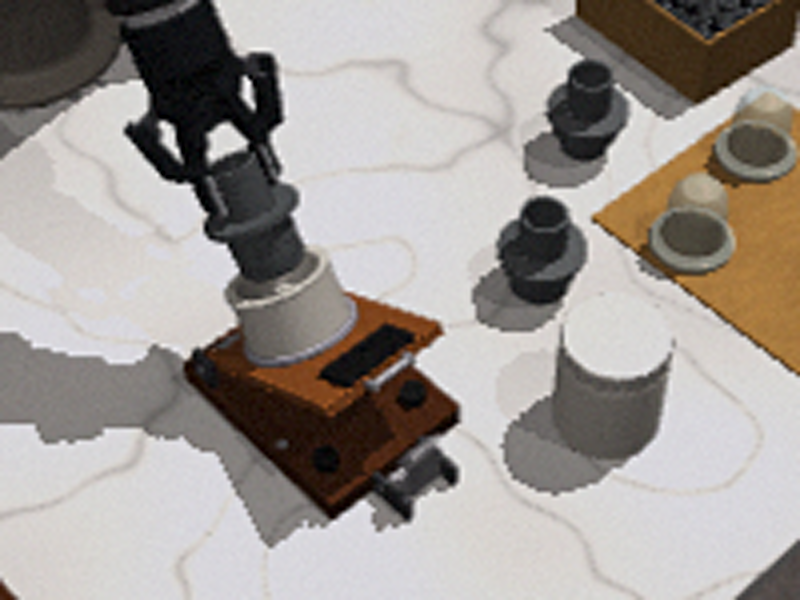

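The cup is held at about (250,215) in the crop, in line with the bowl at (300,300), and the plate is still tilted. I'll try it now.

Run:
```python
from h import *
r.hold(.2); st("pre")
if push():
    for k in range(3): st()
```

```text
pre t5.2 tcp [ 0.5014 -0.0678  0.2225] F [ 0.3407 -0.2399 -1.8362] w0.0454 | rel n 0.0629 x 0.0009 y 0.0002
push 0 0 hit True t6.1 tcp [ 0.5201 -0.0683  0.1862] F [-5.7875 -2.3296  7.8804] w0.0459 | rel n 0.0221 x -0.0001 y -0.0003
 t6.1 tcp [ 0.5201 -0.0683  0.1862] F [-5.7875 -2.3296  7.8804] w0.0459 | rel n 0.0221 x -0.0001 y -0.0003
 t6.1 tcp [ 0.5201 -0.0683  0.1862] F [-5.7875 -2.3296  7.8804] w0.0459 | rel n 0.0221 x -0.0001 y -0.0003
 t6.1 tcp [ 0.5201 -0.0683  0.1862] F [-5.7875 -2.3296  7.8804] w0.0459 | rel n 0.0221 x -0.0001 y -0.0003
```

Run:
```python
from h import *
for dx,dy in ((0,-.002),(0,.002),(.002,0),(-.002,0)):
    r.move_straight(M+N*(OFF+.028)+UX*dx+UY*dy,TQ,speed=.1)
    if not push(dx,dy): break
    if (np.array(r.read_state()["eef_pos"])-N*OFF-M)@N<.015: break
```

```text
push 0 -0.002 hit True t6.6 tcp [ 0.5194 -0.0694  0.1868] F [-0.2989  2.2433  1.2224] w0.0458 | rel n 0.0230 x -0.0004 y -0.0014
push 0 0.002 hit True t7.1 tcp [ 0.5193 -0.0662  0.1884] F [-6.2264 -2.0337  9.6092] w0.0460 | rel n 0.0244 x 0.0003 y 0.0018
push 0.002 0 hit True t7.6 tcp [ 0.5205 -0.068   0.1879] F [-3.6018 -1.7969  2.0344] w0.0460 | rel n 0.0234 x 0.0011 y -0.0000
push -0.002 0 hit True t8.2 tcp [ 0.519  -0.0684  0.1863] F [ 0.258  -0.2398  0.5344] w0.0460 | rel n 0.0227 x -0.0010 y -0.0004
```

Five offsets all stop hard 22–24 mm short, so this cup doesn't fit. I'll put it back and try the next.

Run:
```python
from h import *
putback("B"); pick("A"); over(.12); over(.062); r.hold(.2); st("pre")
hit=push()
h=lambda:(np.array(r.read_state()["eef_pos"])-N*OFF-M)@N
print(h())
if h()>.01:
  for dx,dy in ((0,-.002),(0,.002),(.002,0),(-.002,0)):
    r.move_straight(M+N*(OFF+h()+.004)+UX*dx+UY*dy,TQ,speed=.1)
    if not push(dx,dy) or h()<.01: break
```

```text
down True
put B t10.4 tcp [0.4826 0.1515 0.0885] F [-0.7562  2.1745  2.0564] w0.0458 | rel n -0.0457 x -0.0798 y 0.2195
grip A t13.3 tcp [0.629  0.171  0.0891] F [-0.5746  0.7502  6.2081] w0.0453 | rel n -0.1154 x 0.0489 y 0.2390
pre t15.7 tcp [ 0.5016 -0.068   0.2226] F [ 0.0058  0.0994 -1.3235] w0.0448 | rel n 0.0629 x 0.0011 y 0.0000
push 0 0 hit True t16.5 tcp [ 0.5198 -0.0683  0.186 ] F [-5.4399 -3.3608  7.7501] w0.0447 | rel n 0.0220 x -0.0004 y -0.0003
0.022014583846706848
push 0 -0.002 hit True t17.0 tcp [ 0.5189 -0.0693  0.1867] F [ 0.1389  1.6767 -0.6206] w0.0449 | rel n 0.0231 x -0.0009 y -0.0013
push 0 0.002 hit True t17.5 tcp [ 0.5189 -0.0661  0.1886] F [-6.4705 -0.8586  8.278 ] w0.0449 | rel n 0.0247 x 0.0000 y 0.0019
push 0.002 0 hit True t18.0 tcp [ 0.5209 -0.068   0.1889] F [-5.0659 -0.3111  7.6651] w0.0449 | rel n 0.0241 x 0.0019 y -0.0000
push -0.002 0 hit True t18.5 tcp [ 0.519  -0.0684  0.1858] F [-2.2431 -1.8149  3.446 ] w0.0448 | rel n 0.0223 x -0.0013 y -0.0004
```

Run:
```python
from h import *
putback("A"); pick("C"); over(.12); over(.062); r.hold(.2); st("pre")
hit=push(-.001,-.0005)
```

```text
down True
put A t21.0 tcp [0.63   0.1713 0.0884] F [1.1106 1.773  2.9906] w0.0452 | rel n -0.1164 x 0.0494 y 0.2393
grip C t24.0 tcp [0.5284 0.3351 0.0891] F [-0.5555 -0.3941  5.7521] w0.0449 | rel n -0.0671 x -0.0393 y 0.4031
pre t26.8 tcp [ 0.5015 -0.068   0.2227] F [-0.3237 -0.1094 -1.6918] w0.0453 | rel n 0.0630 x 0.0011 y 0.0000
push -0.001 -0.0005 hit True t27.9 tcp [ 0.5286 -0.0682  0.1684] F [-7.1722  1.1652  7.8126] w0.0448 | rel n 0.0024 x -0.0012 y -0.0002
```

Run:
```python
from h import *
r.hold(.1); st("rest")
r.move_straight(M+N*(OFF+.004)+UX*-.001,TQ,speed=.05); st("back")
push(-.001,0,f=7,to=-.006,speed=.03)
command_gripper(.085); st("open")
r.move_straight(M+N*(OFF+.09)-UX*.001,TQ,speed=.2)
for n,(a,b,c,d) in dict(scene=(150,270,170,290),top=(160,240,240,340)).items():
    im,D=optics.get_image(n); np.savez(n+"1.npz",im=im,d=D); cv2.imwrite(f"pics/{n}3.png",cv2.resize(im[a:b,c:d,::-1],None,fx=5,fy=5,interpolation=cv2.INTER_CUBIC))
st()
```

```text
rest t28.0 tcp [ 0.5285 -0.0682  0.1684] F [-3.0887  1.2994  5.9865] w0.0451 | rel n 0.0025 x -0.0013 y -0.0002
back t28.2 tcp [ 0.528  -0.0679  0.1698] F [ 0.3104 -0.8259 -1.2897] w0.0449 | rel n 0.0039 x -0.0010 y 0.0001
push -0.001 0 hit True t28.4 tcp [ 0.5291 -0.0679  0.1684] F [-6.8179  0.1878 11.1371] w0.0455 | rel n 0.0022 x -0.0008 y 0.0001
open t28.9 tcp [ 0.5284 -0.0677  0.1675] F [-0.7253 -0.8845 -0.7919] w0.0849 | rel n 0.0017 x -0.0018 y 0.0003
 t29.6 tcp [ 0.4866 -0.0678  0.244 ] F [-0.3652  0.2218  1.0617] w0.0851 | rel n 0.0889 x -0.0018 y 0.0002
```

View pics/scene3.png

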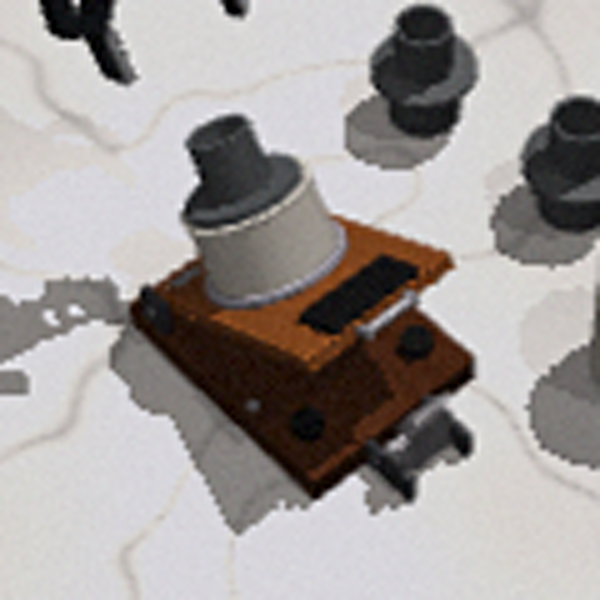

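The cup is home: its collar at (245,190) lies flat on the rim, the plate is still tilted, and the other two cups are upright. Next I'll push the pad down.

Run:
```python
from h import *
def tcp(th,s=.163,dz=0): return np.array([.522+s*np.cos(th)-.012*np.sin(th),-.069,.045+s*np.sin(th)+.012*np.cos(th)+.025+dz])
c=np.array(r.read_state()["eef_pos"]); r.move_straight(c+[-.02,0,.08],speed=.25)
command_gripper(0)
r.reach(tcp(.5,dz=.09),DOWN); r.move_straight(tcp(.5,dz=.02),speed=.15); r.hold(.1)
print(r.move_straight(tcp(.5,dz=-.015),speed=.04,max_force=3)); st("touch")
try:
    for th in (.38,.25,.12): r.move_straight(tcp(th),speed=.08); st(th)
    print(r.move_straight(tcp(0,dz=-.005),speed=.05,max_force=22)); st("end")
except r.PlanningError as e: print(e)
```

```text
True
touch t32.9 tcp [ 0.6592 -0.069   0.1626] F [-2.5314  0.1161  4.6716] w-0.0004 | rel n -0.0653 x 0.1106 y -0.0010
0.38 t33.3 tcp [ 0.6694 -0.0689  0.1422] F [-0.6154  1.4409  6.1525] w-0.0004 | rel n -0.0881 x 0.1098 y -0.0009
0.25 t33.8 tcp [ 0.6771 -0.0688  0.1225] F [-1.6869  1.8552  6.1258] w0.0001 | rel n -0.1090 x 0.1071 y -0.0008
0.12 t34.2 tcp [ 0.6823 -0.0688  0.1021] F [-3.2566  2.3881  6.0387] w0.0000 | rel n -0.1295 x 0.1019 y -0.0008
True
end t34.7 tcp [ 0.6848 -0.0687  0.082 ] F [-3.7582  0.146   9.028 ] w-0.0002 | rel n -0.1483 x 0.0945 y -0.0007
```

Run:
```python
from h import *
p=np.array(r.read_state()["eef_pos"]); print(r.move_straight(p-[0,0,.006],speed=.03,max_force=20)); st("again"); r.hold(.2); st("held")
r.move_straight(p+[0,0,.03],speed=.08); r.move_straight(p+[-.0,0,.16],speed=.25); r.reach([.40,.0,.35],DOWN); r.hold(.3); st("up")
for n in ("scene","top"):
    im,W=cloud(n)
    if n=="scene": cv2.imwrite("pics/s4.png",cv2.resize(im[140:270,170:330,::-1],None,fx=4,fy=4,interpolation=cv2.INTER_CUBIC))
    hsv=cv2.cvtColor(im,cv2.COLOR_RGB2HSV); q=W[(hsv[...,1]>110)&(W[...,0]>.5)&(W[...,0]<.73)&(W[...,1]<0)&(W[...,1]>-.15)&(W[...,2]>.03)&(W[...,2]<.2)]
    print(n,"plate z by x",[(x,np.round(np.median(q[abs(q[:,0]-x)<.015,2]),4)) for x in (.55,.6,.64,.68)])
```

```text
True
again t34.9 tcp [ 0.6848 -0.0686  0.082 ] F [-3.4814  1.8622  9.5925] w0.0001 | rel n -0.1483 x 0.0945 y -0.0006
held t35.1 tcp [ 0.6848 -0.0686  0.082 ] F [-4.142   0.3952 10.4661] w0.0000 | rel n -0.1483 x 0.0945 y -0.0006
up t37.8 tcp [ 0.4004 -0.0001  0.3496] F [-0.3655 -0.0996 -0.2917] w-0.0002 | rel n 0.2228 x -0.0268 y 0.0679
scene plate z by x [(0.55, np.float64(0.0516)), (0.6, np.float64(0.0523)), (0.64, np.float64(0.0532)), (0.68, np.float64(0.0541))]
top plate z by x [(0.55, np.float64(0.0521)), (0.6, np.float64(0.0527)), (0.64, np.float64(0.0536)), (0.68, np.float64(0.0541))]
```

View pics/s4.png

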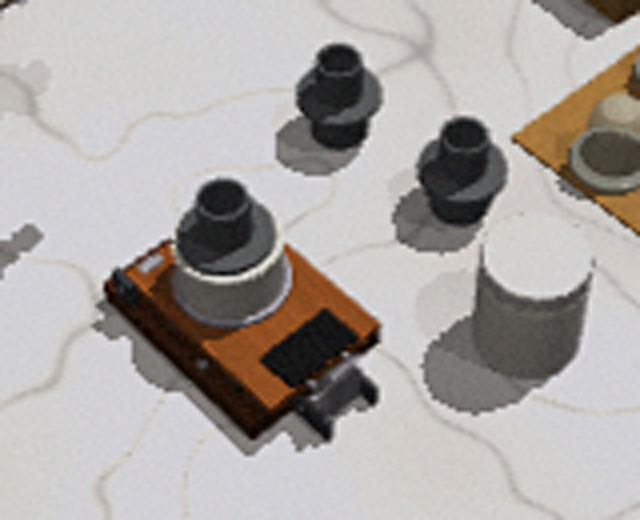

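The plate, with its pad at (310,345), is held level by the catch; measured slope is about 0.015 rad. The cup's collar sits flat on the rim and the other two cups stand upright, so I'll hand in.

```bash
python3 -c "
from workcell import r
print(r.finish_job())"
```

```text
the job is handed in; nothing more can be done
None
```

I handed the job in at about 38 s: the third cup I tried fits and sits home in the front bowl, the plate is level on its catch, and the other two cups are back upright on the bench; no verdict was returned.

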